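Set the sprung board holder to width and lay the circuit board in it

TASK

Set up the board holder for the circuit board that lies on the grey mat: pull the red spring knob right up to its stop, slide the jaw to the notch that fits the length of that board, and let the pin drop fully home there. Then lay that board in, component side up and either way round, flat on both ledges between the two jaws and about centred across them, let go and leave it at rest. Put it down gently rather than dropping it, and leave the other board and everything else on the bench where they are.

Things in the scene. Friction and masses are not known exactly. Their poses are not given: they have to be found in the camera images.
- holder: circuit-board holder screwed to the bench: grey base 76 x 236 x 10 mm, long along its own y; origin: centre of its underside. Two black jaws 70 mm wide, tops at z = 36 mm: a fixed one at the -y end (lip face at y = -75 mm) and one with the red knob that slides along +y. Between them runs a steel notched rack, no higher than 21.5 mm
- jaw_lip (a point): top of the sliding jaw at its lip face (z = 36 mm), mid-width; moves with the jaw. On each jaw an aluminium ledge 66 mm wide, top at z = 26.5 mm, reaches 8 mm in from the lip face towards the other jaw; the lip rises upright from it to z = 32 mm, then leans back 45 degrees to 36 mm as a lead-in
- jaw (a joint): place of the sliding jaw along the holder's +y, m, -0.001 to 0.065; the gap between lip faces is 72 mm + this. Notches at 0, 0.016, 0.032, 0.048, 0.064 (play 1 mm); their sloped mouths draw the pin in from 6 mm off. Starts in the 0.032 notch (gap 104 mm), which fits neither board: 0.048 (120 mm) fits the green 116 mm board, 0.016 (88 mm) the red 84 mm one. Slides at 1 to 2 N with the pin out
- plunger (a joint): lift of the sprung pin with its red knob, m: 0 pin fully home in a notch (the jaw is locked), 0.012 upper stop. The spring pulls it down with 6 N at 0, 11 N at the stop. The pin clears the rack's ridges when lifted more than about 0.009
- knob (a point): centre of the red knob, moves with jaw and pin: upright cylinder, diameter 24 mm, height 22 mm, on a thin stem over the sliding jaw, 24 mm outwards (holder +y) of its lip face. With the pin home its centre is at z = 57 mm (knob 46 to 68 mm); under it the jaw's flat top at 36 mm and a brass collar 20 mm across up to 43 mm
- long_seat (a point): fixed point of the holder, at x = 0, y = -15 mm, z = 26.5 mm in its frame, axes as the holder's: where the centre of the green board's underside belongs, at ledge height midway between the lips when the jaw stands at 0.048
- short_seat (a point): fixed point of the holder, at x = 0, y = -31 mm, z = 26.5 mm in its frame, axes as the holder's: where the centre of the red board's underside belongs, at ledge height midway between the lips when the jaw stands at 0.016
- green_board: long green board 70 (x) x 116 (y) x 3 mm, 0.16 kg, component side (+z) up, on the grey mat or the white pad. Origin: centre of the underside. In its middle a yellow transformer 32 (x) x 34 (y) mm, 3 to 29 mm above the underside, good to grip; nothing else stands within |y| < 25 mm. Other parts near the ends, to 24 mm high. In the holder its y lies along the holder's y
- red_board: short red board 70 (x) x 84 (y) x 3 mm, 0.13 kg, component side (+z) up, on the grey mat or the white pad. Origin: centre of the underside. In its middle a yellow transformer 32 (x) x 34 (y) mm, 3 to 29 mm above the underside, good to grip; nothing else stands within |y| < 25 mm. Other parts near the ends, to 19 mm high. In the holder its y lies along the holder's y
- mat: grey mat 220 x 240 x 2 mm fixed flat on the bench, origin at the centre of its underside; the board for the job (green or red) lies on it, and the tweezers
- pad: white pad 140 x 150 x 2 mm fixed flat on the bench at the robot's left, origin at the centre of its underside; the board that waits lies on it, to be left alone
- tweezers: dark steel tweezers 120 mm long, 8 mm high, lying along their own y; origin at the centre of the underside. Leave alone
- flux_jar: white jar with red cap, 44 mm in diameter, 38 mm high; origin at the centre of the underside. Leave alone
- solder_spool: blue spool of solder standing flat, 56 mm in diameter, 38 mm high; origin at the centre of the underside. Leave alone
- parts_dish: white dish 70 x 95 x 14 mm; origin at the centre of the underside. Leave alone
- screwdriver: green-handled screwdriver 160 mm long, lying along its own x, handle to -x; origin under its middle. Leave alone
- multimeter: red multimeter 150 x 78 x 45 mm lying flat; origin at the centre of the underside. Leave alone
Not all that is in view belongs to the job. What is shaped like the holder but turquoise is not meant. There is more than one size of the green_board; the one meant has the size given above.

How it is judged:
By the outcome, as a careful person would: the job done as asked, in the order asked, and still so for the second after the job is handed in, with the robot touching nothing.
It also fails if it takes over 51 s, if anything falls off the work surface, if the arm or the gripper's body presses on something with over 40 N, if the wrist force passes 120 N, or if a joint passes its speed limit or range.

ROBOT

A 6-joint arm with a two-finger parallel gripper is mounted at the origin on the work surface. World frame = base frame: x ahead of the robot, y to its left, z up, the work surface at z = 0. Lengths are in m, angles in rad, forces in N, time in s.
With the tool pointing down it reaches from about 0.325 to 0.9 m from the base axis. Payload 6.1 kg.
Tool frame: the origin (TCP) lies midway between the tips of the shut fingers; the grasp point (between the pads) lies 19 mm behind it; x points along the fingers, y is the direction in which the jaws open and shut, and the axes are right-handed (so a half turn about x gives the same grasp; the last joint's range is limited). The gripper opens to 85 mm and grips with 20 to 120 N. Pads are 22 mm wide; open, the fingers measure 114 mm over their backs; the gripper's body (76 mm by 85 mm) begins 54 mm behind the grasp point. The pads swing forward as they close: fully open they stand 13 mm farther back than shut.
Start: joints at [1.063, 0.22, 1.526, -0, 1.395, -0.126], TCP at [0.233, 0.58, 0.203] pointing down, gripper open.
Joint ranges: [-2.98, 2.98], [-0.91, 2.08], [0.09, 2.57], [-1.24, 4.39], [0.2, 2.65], [-2.68, 2.68]. Speed limits (rad/s): [2.57, 2.57, 3.01, 3.14, 3.14, 3.14].

INTERFACE

Orientations are given as [roll, pitch, yaw] about the fixed x, y, z axes, in that order (R = Rz(yaw) Ry(pitch) Rx(roll)).
In Python, from plant import movep, move_l, set_joints, gripper_to, hold, inverse_kinematics, observe, get_image, get_calibration, Unreachable, job_done gives the robot as it stands. Calls block until the motion is done:
- movep(position, orientation): joint-space move of the TCP to a pose.
- move_l(position, feed=0.15, rotation=None, max_force=None): straight line of the TCP; rotation=None keeps the orientation; feed is the mean speed in m/s. With max_force (N) it stops when the force on the tool has changed by that much, and returns True; else False.
- set_joints(angles): joint-space move.
- gripper_to(opening, f_grip=None): finger opening in m; f_grip is the grip in N (None keeps the last); returns when the fingers have stopped.
- hold(seconds).
- inverse_kinematics(position, orientation): joint angles nearest the present ones, or None.
- observe(): the state.
- get_image(name): name is "scene" or "side" or "wrist"; returns (picture, depth): 420x560x3 uint8, red, green, blue; 420x560 float32, m along the optical axis (not along the pixel's ray), 0 where there is no reading.
- get_calibration(name): a dict with "intrinsics" (3x3 intrinsics, pixels), "dist_coeffs" ([k1, k2, p1, p2, k3] as OpenCV has them; the pictures are not rectified), "world_from_camera" (4x4, takes a point from camera to world coordinates). Camera axes: x right, y down, z forward; pixel columns grow to the right and rows downward; lengths in m; the calibration is good to about 2 mm. A picture is of the moment at which its call begins: read the wrist's pose just before it. get_calibration takes no time and is no camera call; for the wrist camera it gives the pose at the moment of the call.
A pose or a line that the arm cannot do raises Unreachable and nothing moves.
- job_done(): hands the job in, once; it reports no verdict.
The state is a dict: "time_s": time; "q": joint angles; "joint_velocities": joint speeds; "joint_torque": joint torques, N m; "eef_pos": TCP position; "tcp_rot": TCP orientation; "ft_force": force on the tool from outside, world axes, zero at the start; "torque": the same for the moment, N m; "opening": finger opening in m.
Only numpy, scipy, OpenCV 4.12 (cv2) and the standard library are available. Lean on these libraries where they do the work, as an engineer would, in place of code of your own. Each camera call takes 0.05 s, during which the arm holds its last target. There are 200 camera calls.

## Working session

There is one attempt and no reset: what is moved stays moved. The work goes in short steps, each a Python script; the robot and the scene stay as the last script left them, time stands still between calls to the robot, and variables do not carry over. Pictures are saved under pics/ and viewed, about 8 in all and at most 12, crops included, and the job is handed in when it is done.

```bash
ls; mkdir -p pics; cat > a.py <<'E'
from plant import *
import cv2,numpy as np
for n in("scene","side"):
    p,d=get_image(n); cv2.imwrite(f"pics/{n}0.png",p[:,:,::-1]); np.savez(f"{n}0.npz",p=p,d=d)
    c=get_calibration(n); print(n,np.round(c["world_from_camera"],3).tolist(),np.round(c["intrinsics"],1).tolist(),c["dist_coeffs"])
print(observe())
E
python3 a.py
```

```text
pics
scene [[0.654, 0.653, -0.382, 1.036], [0.756, -0.564, 0.331, -0.465], [0.001, -0.506, -0.863, 1.173], [0.0, 0.0, 0.0, 1.0]] [[511.9, 0.0, 269.1], [0.0, 511.9, 215.8], [0.0, 0.0, 1.0]] [-0.13349568  0.          0.          0.          0.        ]
side [[0.673, -0.453, 0.585, -0.328], [-0.74, -0.406, 0.537, -0.825], [-0.006, -0.794, -0.608, 0.978], [0.0, 0.0, 0.0, 1.0]] [[525.3, 0.0, 276.8], [0.0, 525.3, 212.1], [0.0, 0.0, 1.0]] [-0.05856654  0.          0.          0.          0.        ]
{'time_s': 0.1, 'q': array([ 1.06286968e+00,  2.21132298e-01,  1.52752415e+00, -1.79601745e-05,
        1.39471973e+00, -1.26125125e-01]), 'joint_velocities': array([ 1.21033368e-04,  5.52540887e-04, -1.15923293e-03, -6.36582016e-05,
        2.56139871e-03,  1.28852404e-03]), 'joint_torque': array([ 6.02823202e-04, -4.98245931e+01, -3.90545225e+01, -9.81667176e-05,
        5.67046183e-03, -1.16260871e-04]), 'eef_pos': array([0.23259433, 0.57944758, 0.20210344]), 'tcp_rot': array([-1.68701058,  1.56901272, -2.06880894]), 'ft_force': array([-0.15067843, -0.46605175, -0.78841688]), 'torque': array([-0.05523706, -0.01747435, -0.01940158]), 'opening': 0.0856183760345989}
```

View pics/scene0.png

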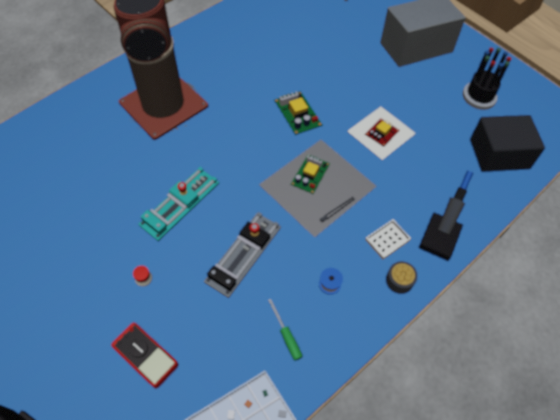

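View pics/side0.png

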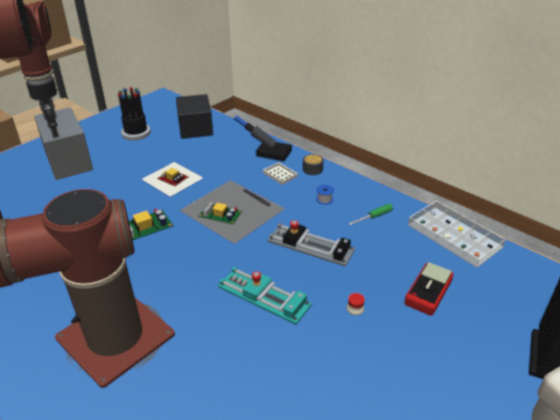

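The scene view shows the green board on the mat at about (311,173), with another green board off the mat at (299,111). The real holder is grey/black around (243,255), with its knob at (254,229). The turquoise decoy is at (180,203). I'll get coarse positions, then move the wrist camera over them.

```bash
cat > h.py <<'E'
from plant import *
import cv2,numpy as np
from scipy.spatial.transform import Rotation as R
def ray(c,uv):
    n=cv2.undistortPoints(np.array(uv,float).reshape(-1,1,2),c["intrinsics"],c["dist_coeffs"]).reshape(-1,2)
    T=c["world_from_camera"]; return T[:3,3],np.c_[n,np.ones(len(n))]@T[:3,:3].T
def plane(c,uv,z):
    o,d=ray(c,uv); return o+d*((z-o[2])/d[:,2])[:,None]
def down(yaw):  # tool x down, tool y (jaw opening) at heading yaw
    y=np.array([np.cos(yaw),np.sin(yaw),0]);x=np.array([0,0,-1.]);
    return R.from_matrix(np.c_[x,y,np.cross(x,y)]).as_euler("xyz")
def shot(name,f):
    c=get_calibration(name); p,d=get_image(name); cv2.imwrite(f"pics/{f}.png",p[:,:,::-1]); np.savez(f+".npz",p=p,d=d,**c); return p,d,c
E
cat > b.py <<'E'
from h import *
s=get_calibration("scene"); t=get_calibration("side")
print("scene knob",plane(s,[[254,228]],.06),"trafo",plane(s,[[312,169]],.03),"far holder end",plane(s,[[222,275]],.036))
print("side knob",plane(t,[[294,226]],.06),"trafo",plane(t,[[220,209]],.03),"far jaw",plane(t,[[342,247]],.036))
c=get_calibration("wrist"); o=observe(); Rt=R.from_euler("xyz",o["tcp_rot"]).as_matrix(); T=c["world_from_camera"]
print("cam in tool",Rt.T@(T[:3,3]-o["eef_pos"]),"\n",np.round(Rt.T@T[:3,:3],3),c["intrinsics"])
print(down(0))
E
python3 b.py
```

```text
scene knob [[ 0.54541616 -0.08940864  0.06      ]] trafo [[0.49459249 0.15965088 0.03      ]] far holder end [[ 0.58370763 -0.22342322  0.036     ]]
side knob [[ 0.53979633 -0.09292856  0.06      ]] trafo [[0.48153369 0.14897435 0.03      ]] far jaw [[ 0.58077697 -0.23008266  0.036     ]]
cam in tool [-1.70316124e-01  1.32711448e-04 -7.66504010e-02] 
 [[-0.001 -0.3    0.954]
 [ 1.     0.     0.001]
 [-0.     0.954  0.3  ]] [[326.55508827   0.         277.42705368]
 [  0.         326.55508827 214.92274822]
 [  0.           0.           1.        ]]
[1.57079633 1.57079633 0.        ]<sys>:0: UserWarning: Gimbal lock detected. Setting third angle to zero since it is not possible to uniquely determine all angles.
```

```bash
cat > c.py <<'E'
from h import *
yaw=np.deg2rad(106)
for n,p in(("wb",[.44,.14,.22]),("wh",[.50,-.15,.22])):
    movep(p,down(yaw)); hold(.2); shot("wrist",n); print(n,observe()["q"].round(2),observe()["eef_pos"],observe()["time_s"])
a=cv2.imread("pics/wb.png");b=cv2.imread("pics/wh.png")
cv2.imwrite("pics/both.png",cv2.resize(np.vstack([a,b]),None,fx=.71,fy=.71))
E
python3 -W ignore c.py
```

```text
wb [ 0.14 -0.19  1.91  0.    1.42 -1.71] [0.43992838 0.14048692 0.21994422] 2.125
wh [-0.44 -0.04  1.77  0.    1.41 -2.29] [ 0.50021269 -0.14884175  0.22014464] 3.5083
```

View pics/wb.png

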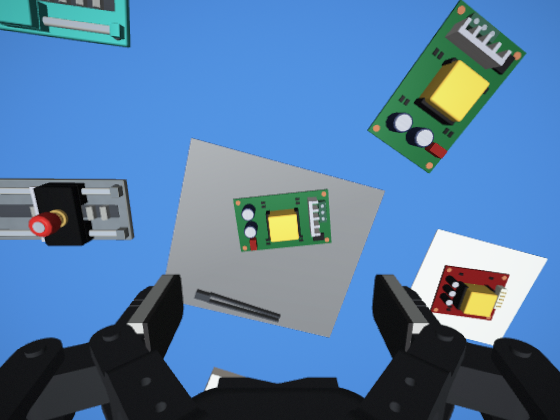

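View pics/wh.png

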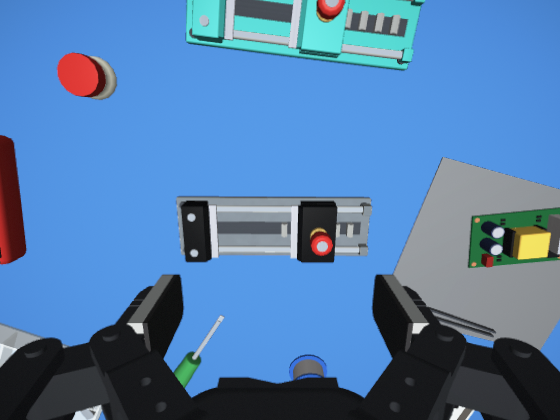

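The wrist views show the board on the mat with its transformer at (284,226), and the holder with its knob at (321,243), sliding jaw at (318,230) and fixed jaw at (195,231). Next I'll measure them from depth and colour.

```bash
cat > m.py <<'E'
from h import *
def cloud(f):
    z=np.load(f+".npz"); p,d=z["p"],z["d"]; c={k:z[k] for k in("intrinsics","dist_coeffs","world_from_camera")}
    v,u=np.mgrid[:420,:560]; o,r=ray(c,np.c_[u.ravel(),v.ravel()])
    W=(o+r*d.reshape(-1,1)).reshape(420,560,3); W[d==0]=9
    return p,cv2.cvtColor(p,cv2.COLOR_RGB2HSV),W,c
def rect(P):
    r=cv2.minAreaRect((P[:,:2]*1000).astype(np.float32)); b=cv2.boxPoints(r)
    e=b[1]-b[0]; f=b[2]-b[1]; e=e if np.hypot(*e)>np.hypot(*f) else f
    return np.round(r[0],1),np.round(r[1],1),"long ax deg %.1f"%(np.degrees(np.arctan2(e[1],e[0]))%180)
def big(m):
    n,l,s,_=cv2.connectedComponentsWithStats(m.astype(np.uint8)); return l==1+np.argmax(s[1:,4])
if __name__=="__main__":
    p,h,W,c=cloud("wb"); near=(np.hypot(W[...,0]-.487,W[...,1]-.155)<.09)
    g=near&(h[...,0]>40)&(h[...,0]<85)&(h[...,1]>90); 
    g=big(g); print("z board",np.median(W[g],0)); uv=np.argwhere(g)[:,::-1]; print("board plane",rect(plane(c,uv,.005)),"depth",rect(W[g&(W[...,2]<.009)]))
    y=big(near&(h[...,0]>20)&(h[...,0]<35)&(h[...,1]>120)); 
    t=y&(W[...,2]>.028); print("trafo z",np.median(W[y][:,2]),rect(W[t]),t.sum())
    p,h,W,c=cloud("wh"); near=(np.hypot(W[...,0]-.556,W[...,1]+.14)<.15)
    k=big(near&((h[...,0]<8)|(h[...,0]>172))&(h[...,1]>150)); kt=k&(W[...,2]>.064); print("knob z",W[k][:,2].max(),rect(W[kt]),kt.sum())
    b=near&(h[...,2]<70)&(abs(W[...,2]-.036)<.004)
    n,l,s,_=cv2.connectedComponentsWithStats(b.astype(np.uint8))
    for i in range(1,n):
        if s[i,4]>150: print("jaw",s[i],np.median(W[l==i],0),rect(W[l==i]))
    base=big(near&(W[...,2]>.006)&(W[...,2]<.04)); print("base",rect(W[base&(abs(W[...,2]-.01)<.003)]),rect(W[base]))
E
python3 m.py
```

```text
z board [0.48210011 0.15783338 0.00445351]
board plane (array([488.6, 161.9]), array([ 69.6, 115.4]), 'long ax deg 112.2') depth (array([489.4, 162.1]), array([ 71.6, 116. ]), 'long ax deg 112.4')
trafo z 0.030083238549704572 (array([488.5, 161.9]), array([32.3, 33.9]), 'long ax deg 111.8') 731
knob z 0.0692325247159169 (array([543.6, -86.4]), array([23.4, 22.1]), 'long ax deg 58.2') 239
jaw [ 181  204   30   58 1295] [ 0.58122517 -0.22322319  0.03513125] (array([ 582.6, -223.3]), array([70. , 29.6]), 'long ax deg 15.4')
jaw [ 297  205   40   57 1557] [ 0.53431513 -0.09328701  0.03526637] (array([544.1, -88.5]), array([69.5, 43.9]), 'long ax deg 16.2')
base (array([ 558.5, -136.8]), array([ 76.5, 235.4]), 'long ax deg 106.0') (array([ 558.3, -136.9]), array([ 76.8, 235.4]), 'long ax deg 106.0')
```

```bash
cat > d.py <<'E'
from h import *
O=np.array([.5584,-.1369]); a=np.deg2rad(106); Y=np.r_[np.cos(a),np.sin(a),0]
k=np.r_[.5437,-.0862,0]
def say(t): o=observe(); print(t,"t%.2f"%o["time_s"],o["eef_pos"].round(4),o["ft_force"].round(1),"op %.4f"%o["opening"],flush=True)
movep(k+[0,0,.11],down(a)); gripper_to(.055,70)
move_l(k+[0,0,.043],.1); say("at knob")
gripper_to(0.0,70); hold(.2); say("gripped")
p0=observe()["eef_pos"]
print(move_l(p0+[0,0,.016],.03,max_force=22)); say("lifted")
p=observe()["eef_pos"]; print("lift",p[2]-p0[2])
shot("side","lift")
E
python3 -W ignore d.py
```

```text
at knob t5.33 [ 0.5442 -0.0863  0.0435] [ 1.3  0.5 -0.1] op 0.0552
gripped t6.10 [ 0.5437 -0.0862  0.043 ] [ 1.1 -0.1 -1.8] op -0.0002
False
lifted t6.78 [ 0.5437 -0.0862  0.0591] [1.1 0.6 0.1] op 0.0001
lift 0.016085709599434027
```

```bash
cat > e.py <<'E'
from h import *
a=[]
for n,(u,v) in(("scene",(250,235)),("side",(295,232))):
    p,d,c=shot(n,n+"1"); q=p[v-55:v+55,u-70:u+70,::-1]; a.append(cv2.resize(q,None,fx=2.8,fy=2.8,interpolation=cv2.INTER_CUBIC))
cv2.imwrite("pics/e1.png",np.vstack([*a])[:600] if 0 else np.hstack(a))
E
python3 e.py
```

```text
(no output)
```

View pics/e1.png

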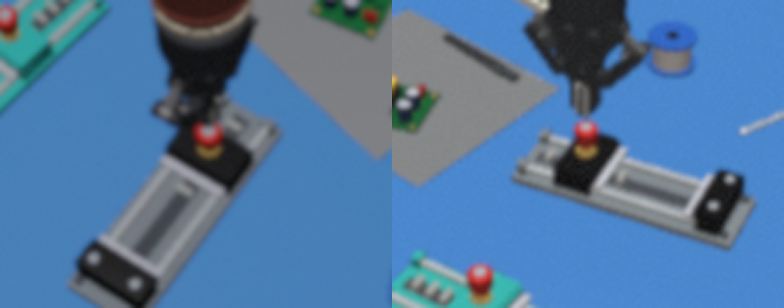

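```bash
cat > f.py <<'E'
from h import *
from m import cloud
o=observe(); print(o["eef_pos"],o["opening"],R.from_euler("xyz",o["tcp_rot"]).as_matrix().round(3).tolist())
for n,(u,v) in(("scene1",(250,235)),("side1",(295,232))):
    p,h,W,c=cloud(n); m=np.zeros((420,560),bool); m[v-60:v+40,u-70:u+70]=1
    k=m&((h[...,0]<8)|(h[...,0]>172))&(h[...,1]>150)&(np.hypot(W[...,0]-.544,W[...,1]+.087)<.04); print(n,"knob",np.median(W[k],0),k.sum(),W[k][:,2].max())
    f=m&(W[...,2]>.05)&(h[...,2]<110)&(h[...,1]<120)&(W[...,2]<.3)&(np.hypot(W[...,0]-.544,W[...,1]+.087)<.1)
    for a,b in((.05,.065),(.065,.08),(.08,.1)):
        g=f&(W[...,2]>a)&(W[...,2]<b); print(a,b,g.sum(),np.median(W[g],0) if g.sum() else "",)
p,h,W,c=cloud("lift")
E
python3 f.py
```

```text
[ 0.54345519 -0.0861144   0.05873981] 0.00023987640773070503 [[-0.0, -0.276, 0.961], [0.0, 0.961, 0.276], [-1.0, 0.0, -0.0]]
scene1 knob [ 0.55126228 -0.093754    0.06548467] 49 0.3368511700483642
0.05 0.065 0 
0.065 0.08 0 
0.08 0.1 7 [ 0.55403873 -0.08626245  0.09649045]
side1 knob [ 0.53876278 -0.09544994  0.06242072] 37 0.06984098505413405
0.05 0.065 3 [ 0.53340993 -0.08376849  0.05583516]
0.065 0.08 0 
0.08 0.1 11 [ 0.53518534 -0.09417266  0.09661589]
```

```bash
cat > g.py <<'E'
from h import *
from m import cloud
for n,uv,n2,uv2 in(("scene",(246,221),"side",(294,215.6)),):
    o1,d1=ray(get_calibration(n),[uv]); o2,d2=ray(get_calibration(n2),[uv2])
    A=np.c_[d1[0],-d2[0]]; s=np.linalg.lstsq(A,o2-o1,rcond=None)[0]; print("tip tri",o1+d1[0]*s[0],o2+d2[0]*s[1])
shot("wrist","w2")
c=get_calibration("wrist");T=np.linalg.inv(c["world_from_camera"])
for q in(observe()["eef_pos"],[.5437,-.0862,.068]):
    x=T[:3,:3]@np.array(q)+T[:3,3]; print(cv2.projectPoints(x.reshape(1,3),np.zeros(3),np.zeros(3),c["intrinsics"],c["dist_coeffs"])[0].ravel(),x)
z=np.load("w2.npz")["d"]; print(np.load("w2.npz")["d"][240:420:20,230:330:10].round(3))
E
python3 g.py
```

```text
tip tri [ 0.53544016 -0.10498769  0.0996166 ] [ 0.53304179 -0.09795401  0.10309804]
[277.26835144 253.40789641] [-9.01111743e-05  2.18518777e-02  1.85483820e-01]
[276.9994351  260.84287833] [-0.00023126  0.02483369  0.17669072]
[[0.219 0.213 0.207 0.189 0.178 0.177 0.184 0.208 0.224 0.236]
 [0.223 0.222 0.213 0.177 0.153 0.153 0.154 0.212 0.232 0.233]
 [0.257 0.256 0.143 0.142 0.134 0.133 0.135 0.142 0.258 0.257]
 [0.263 0.264 0.128 0.121 0.12  0.12  0.12  0.128 0.128 0.262]
 [0.117 0.106 0.107 0.108 0.108 0.123 0.107 0.108 0.107 0.106]
 [0.09  0.09  0.091 0.09  0.113 0.125 0.095 0.091 0.09  0.09 ]
 [0.084 0.084 0.083 0.085 0.117 0.28  0.097 0.084 0.083 0.084]
 [0.077 0.078 0.078 0.086 0.114 0.286 0.084 0.076 0.077 0.077]
 [0.072 0.072 0.072 0.078 0.079 0.078 0.079 0.078 0.071 0.072]]
```

View pics/w2.png

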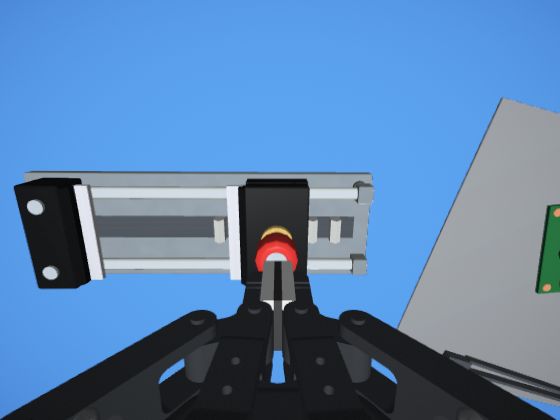

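The fingers shut above the knob. The visible fingertips sit about 3 cm short of the reported TCP, so I'll measure that offset properly.

```bash
cat > g2.py <<'E'
from h import *
from m import cloud
p,h,W,c=cloud("w2"); o=observe(); Rt=R.from_euler("xyz",o["tcp_rot"]).as_matrix()
L=(W-o["eef_pos"])@Rt
for v in range(244,330,4):
    print(v,[(tuple((L[v,u]*1000).round(0).astype(int)),int(h[v,u,1])) for u in(266,270,285,290)])
E
python3 g2.py
```

```text
244 [((np.int64(-6), np.int64(-6), np.int64(-8)), 195), ((np.int64(-8), np.int64(-4), np.int64(-9)), 193), ((np.int64(-7), np.int64(4), np.int64(-9)), 195), ((np.int64(-6), np.int64(7), np.int64(-8)), 192)]
248 [((np.int64(-8), np.int64(-6), np.int64(-7)), 192), ((np.int64(-9), np.int64(-4), np.int64(-7)), 169), ((np.int64(-9), np.int64(4), np.int64(-7)), 188), ((np.int64(-7), np.int64(7), np.int64(-6)), 195)]
252 [((np.int64(-9), np.int64(-6), np.int64(-5)), 180), ((np.int64(-8), np.int64(-4), np.int64(-5)), 185), ((np.int64(-10), np.int64(4), np.int64(-5)), 186), ((np.int64(-9), np.int64(7), np.int64(-5)), 192)]
256 [((np.int64(-9), np.int64(-6), np.int64(-3)), 183), ((np.int64(-9), np.int64(-4), np.int64(-3)), 22), ((np.int64(-8), np.int64(4), np.int64(-2)), 135), ((np.int64(-9), np.int64(7), np.int64(-3)), 189)]
260 [((np.int64(-32), np.int64(-5), np.int64(-11)), 23), ((np.int64(-31), np.int64(-3), np.int64(-11)), 26), ((np.int64(-32), np.int64(4), np.int64(-11)), 27), ((np.int64(-30), np.int64(6), np.int64(-10)), 179)]
264 [((np.int64(-36), np.int64(-5), np.int64(-11)), 5), ((np
[... 2779 characters left out ...]
p.int64(-11)), 32), ((np.int64(-76), np.int64(4), np.int64(-11)), 34)]
320 [((np.int64(-79), np.int64(-4), np.int64(-12)), 34), ((np.int64(-78), np.int64(-2), np.int64(-11)), 36), ((np.int64(-77), np.int64(3), np.int64(-11)), 26), ((np.int64(-79), np.int64(4), np.int64(-12)), 33)]
324 [((np.int64(-81), np.int64(-4), np.int64(-12)), 34), ((np.int64(-77), np.int64(-2), np.int64(-9)), 27), ((np.int64(-79), np.int64(2), np.int64(-10)), 18), ((np.int64(-80), np.int64(4), np.int64(-11)), 34)]
328 [((np.int64(-82), np.int64(-4), np.int64(-11)), 34), ((np.int64(-78), np.int64(-2), np.int64(-8)), 44), ((np.int64(-79), np.int64(3), np.int64(-9)), 28), ((np.int64(-83), np.int64(4), np.int64(-12)), 26)]
```

```bash
cat >> h.py <<'E'
D=.031   # measured: real finger tips end 31 mm behind the reported TCP
def say(t): o=observe(); print(t,"t%.2f"%o["time_s"],o["eef_pos"].round(4),o["ft_force"].round(1),"op %.4f"%o["opening"],flush=True)
E
cat > d.py <<'E'
from h import *
k=np.r_[.5437,-.0862,0]
gripper_to(.055,80)
print(move_l(k+[0,0,.043-D],.08,max_force=8)); say("at knob")
gripper_to(0.0,80); hold(.2); say("gripped")
o=observe()
if o["opening"]>.015:
    p0=o["eef_pos"]
    print(move_l(p0+[0,0,.016],.03,max_force=24)); say("lifted")
    print("lift",observe()["eef_pos"][2]-p0[2],p0)
shot("side","lift");shot("wrist","liftw")
E
python3 -W ignore d.py
```

```text
False
at knob t8.28 [ 0.5438 -0.0862  0.0119] [-0.3 -0.3  1. ] op 0.0549
gripped t8.88 [ 0.5444 -0.0865  0.013 ] [-2.   0.1  5.5] op 0.0222
True
lifted t9.38 [ 0.5436 -0.0854  0.0242] [  5.4   0.6 -10.7] op 0.0218
lift 0.01121073687537849 [ 0.54436222 -0.08648884  0.01295451]
```

```bash
cat > i.py <<'E'
from h import *
from m import cloud
p=observe()["eef_pos"]
print(move_l(p+[0,0,.004],.01,max_force=18)); say("more"); 
shot("wrist","l2"); q,h,W,c=cloud("l2"); o=observe()
k=((h[...,0]<8)|(h[...,0]>172))&(h[...,1]>150)&(np.hypot(W[...,0]-.544,W[...,1]+.086)<.03)
print("knob top",np.percentile(W[k][:,2],[50,90,98]),k.sum())
E
python3 i.py
```

```text
False
more t10.01 [ 0.543  -0.0841  0.0253] [ 10.8   2.5 -20.8] op 0.0215
knob top [0.07848973 0.07985307 0.08040164] 2164
```

The knob top is at 80 mm, up from 68, so it's at the stop and pulls with about 20 N. Now I'll slide +16 mm, lower and release.

```bash
cat > j.py <<'E'
from h import *
from m import cloud
a=np.deg2rad(106); Y=np.r_[np.cos(a),np.sin(a),0]; k=np.r_[.5437,-.0862,0]; k2=k+.016*Y
move_l(k+[0,0,.0255],.02); say("eased")
move_l(k2+[0,0,.0255],.03); hold(.2); say("slid")
move_l(k2+[0,0,.0125],.03); say("lowered")
gripper_to(.05); hold(.2); move_l(k2+[0,0,.05],.15)
move_l(k2+[-.05,0,.12],.25); say("up")
hold(.15); shot("wrist","wj"); p,h,W,c=cloud("wj"); near=np.hypot(W[...,0]-k2[0],W[...,1]-k2[1])<.06
kk=near&((h[...,0]<8)|(h[...,0]>172))&(h[...,1]>150)
t=W[kk&(W[...,2]>.064)]; print("knob top",np.percentile(W[kk][:,2],[90,98]),"xy",t[:,:2].mean(0),"along Y from origin",(t.mean(0)-[.5584,-.1369,0])@Y, "expect .069")
E
python3 -W ignore j.py
```

```text
eased t10.33 [ 0.5435 -0.0852  0.0245] [  5.7   2.3 -10.8] op 0.0215
slid t11.22 [ 0.5392 -0.07    0.0247] [  5.6   1.9 -10.3] op 0.0215
lowered t11.80 [ 0.5397 -0.0707  0.0131] [ 2.1  1.7 -0.2] op 0.0213
up t13.28 [ 0.4891 -0.0708  0.1194] [-0.4 -0.3 -0.1] op 0.0502
knob top [0.0677639  0.06829651] xy [ 0.53815784 -0.0706085 ] along Y from origin 0.06930297017554474 expect .069
```

View pics/wj.png

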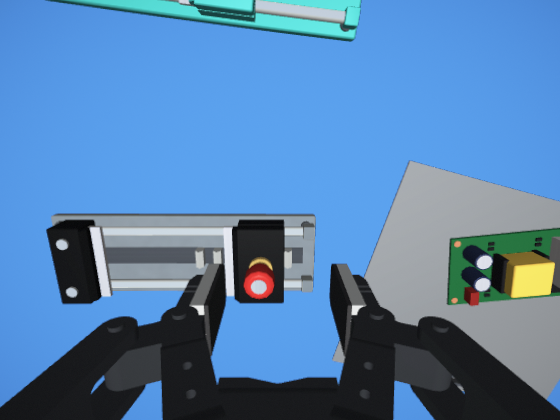

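Jaw check: the knob top is back to 68 mm and the jaw is at about 0.048, so the pin is home. Next I'll grasp the board by the transformer's x faces.

```bash
cat > k.py <<'E'
from h import *
from m import cloud
b=np.r_[.4886,.1619,0]; a=np.deg2rad(22.1)
movep(b+[0,0,.06],down(a)); gripper_to(.06,45); say("above")
print(move_l(b+[0,0,.010-D],.1,max_force=8)); say("down")
gripper_to(0,45); hold(.15); say("grip")
g=observe()["eef_pos"]; np.save("g.npy",g)
move_l([b[0],b[1],.09],.1); hold(.15); say("lift"); o=observe()
shot("wrist","wl"); p,h,W,c=cloud("wl"); Rt=R.from_euler("xyz",o["tcp_rot"]).as_matrix(); L=(W-o["eef_pos"])@Rt
m=(h[...,0]>40)&(h[...,0]<85)&(h[...,1]>90)&(np.abs(L[...,2])<.08)&(np.abs(L[...,1])<.06)
x=np.median(L[m][:,0]); print("board top tool x",x,m.sum())
q=L[m&(np.abs(L[...,0]-x)<.004)]
for s in(-.03,-.015,0,.015,.03):
    e=q[np.abs(q[:,1]-s)<.004]; print(s,"near edge z",e[:,2].min() if len(e) else None)
print("x extent",np.percentile(q[:,1],[.2,99.8]),rect(q[:,[1,2]]) if 0 else "")
E
python3 -W ignore k.py
```

```text
above t15.43 [0.4888 0.1616 0.0601] [ 0.7 -0.7 -1.6] op 0.0600
False
down t16.39 [ 0.4893  0.162  -0.0204] [ 0.4  0.4 -0.9] op 0.0600
grip t16.91 [ 0.4896  0.1621 -0.02  ] [-0.6  0.   6.4] op 0.0312
lift t18.32 [0.488  0.1618 0.0892] [ 0.9  0.5 -1.7] op 0.0314
board top tool x -0.024621616706760475 10874
-0.03 near edge z -0.058010187945341546
-0.015 near edge z -0.05796288979435329
0 near edge z -0.05798277258550764
0.015 near edge z -0.058010512129557025
0.03 near edge z -0.058013064537216386
x extent [-0.03455202  0.03516735]
```

View pics/wl.png

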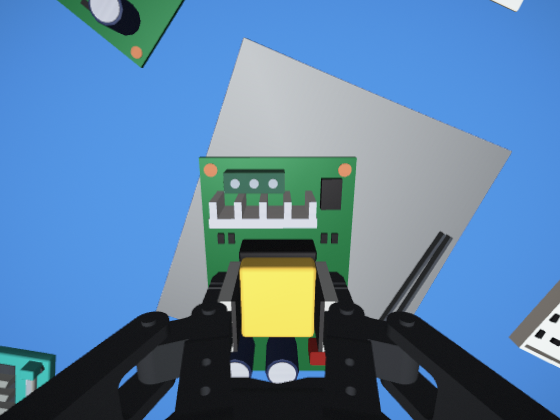

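The board is held square and centred: its near edge is at 58.0 mm and even across the width. Now I'll place it.

```bash
cat > l.py <<'E'
from h import *
a=np.deg2rad(16); s=np.r_[.5625,-.1513,0]
movep(s+[0,0,.09],down(a)); say("over")
move_l(s+[0,0,.022],.12); hold(.15); say("near")
print(move_l(s+[0,0,.0025],.012,max_force=5)); hold(.1); say("touch")
shot("wrist","wp")
E
python3 -W ignore l.py
```

```text
over t19.59 [ 0.5624 -0.1501  0.0898] [-0.1  0.5 -1.9] op 0.0315
near t20.46 [ 0.5636 -0.1517  0.0233] [ 0.3  0.2 -1.6] op 0.0312
True
touch t21.88 [ 0.5624 -0.1513  0.0045] [-0.2  0.6  4.6] op 0.0312
```

View pics/wp.png

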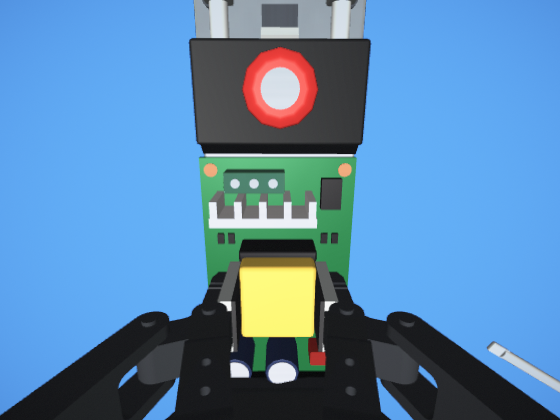

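Contact came at TCP z = 0.0045, exactly where ledge height predicts, and the board sits centred in front of the jaw lip. Releasing and checking.

```bash
cat > n.py <<'E'
from h import *
from m import cloud,rect,big
s=np.r_[.5625,-.1513,0]
gripper_to(.06); hold(.2); say("open")
move_l(s+[0,0,.10],.12)
movep(np.r_[.47,-.13,.19],down(np.deg2rad(106))); hold(.2); say("away")
shot("wrist","wf"); p,h,W,c=cloud("wf"); near=np.hypot(*(W[...,:2]-s[:2]).transpose(2,0,1))<.09
g=big(near&(h[...,0]>40)&(h[...,0]<85)&(h[...,1]>90)); u=g&(W[...,2]<.036); Q=W[u]
print("board",rect(Q),"z",np.median(Q[:,2]))
A=np.c_[Q[:,:2]-s[:2],np.ones(len(Q))]; i=np.abs(Q[:,2]-np.median(Q[:,2]))<.003; f=np.linalg.lstsq(A[i],Q[i,2],rcond=None)[0]; print("tilt deg",np.degrees(f[:2]),"top z",f[2],"expect .0295")
Y=np.r_[np.cos(np.deg2rad(106)),np.sin(np.deg2rad(106)),0]
d=(cv2.minAreaRect((Q[:,:2]*1000).astype(np.float32))[0]-s[:2]*1000); print("offset along Y,X mm",d@Y[:2],d@[Y[1],-Y[0]])
k=near|(np.hypot(W[...,0]-.5393,W[...,1]+.0708)<.05); k&=((h[...,0]<8)|(h[...,0]>172))&(h[...,1]>150)&(W[...,2]>.064); print("knob",np.percentile(W[k][:,2],95),(np.median(W[k],0)-[.5584,-.1369,0])@Y)
E
python3 -W ignore n.py
```

```text
open t22.52 [ 0.5611 -0.1507  0.003 ] [-0.3 -0.3  0.1] op 0.0600
away t25.10 [ 0.4699 -0.13    0.1896] [-0.1 -1.1  0.1] op 0.0597
board (array([ 562.4, -151.2]), array([ 71.1, 115.5]), 'long ax deg 106.1') z 0.028891919843429148
tilt deg [0.20639814 0.03473506] top z 0.028932387996558638 expect .0295
offset along Y,X mm 0.12213672460924116 -0.03285384026561299
knob 0.0683011817054808 0.06827329753485993
```

View pics/wf.png

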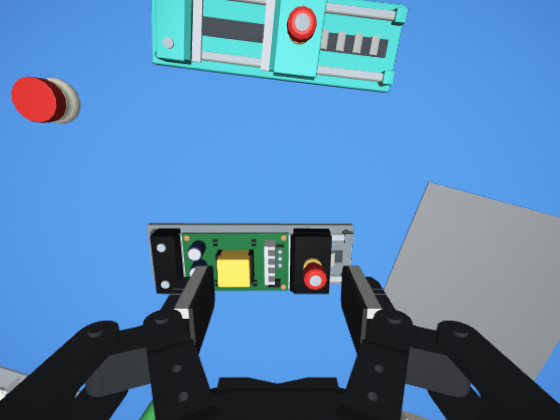

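The final picture shows the board seated between the jaws (about 187–288, 233–292), with the knob down at (314,277) and the arm clear.

```bash
python3 -c "
from plant import *
print(job_done(),observe()['time_s'])"
```

```text
the job is handed in; nothing more can be done
the job is handed in; nothing more can be done
```

The job is handed in: the 116 mm green board lies flat in the holder, with the jaw locked in the 0.048 notch. The clock read 25.1 s at the last check, just before hand-in, against the 51 s limit.

**What I did**
- Pulled the knob up to its stop. Its top went from 68 to 80 mm, and the pull rose to about 21 N, which is the spring plus the stop.
- Slid the jaw 16 mm, let the pin drop, and released the knob.
- Picked the board off the mat by its transformer, lowered it until it touched the ledges, let go and moved clear.

**Last checks**
- **Board position:** 0.1 mm from centre along the holder and under 0.1 mm across it. Its angle is 106.1° against the holder's 106.0°, with about 0.2° of tilt.
- **Board height:** the top measured 28.9 mm against 29.5 expected, within calibration error.
- **Pin and jaw:** the knob top is back at 68.3 mm, so the pin is home. The jaw position agrees with 0.048 to within 1 mm.

**What disagreed**
- The real fingertips end about 31 mm short of the reported TCP. Because of this, the first grasp shut on air above the knob. I measured the offset with the wrist camera and corrected for it from then on.
- No contact showed in that missed grasp.
- I did not re-check the other objects on the bench, but nothing suggested I had touched them.

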